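# Hold the printer controller's recessed reset button down with a stylus

## Robot

A 6-joint arm with a two-finger parallel gripper is mounted at the origin on the work surface. World frame = base frame: x ahead of the robot, y to its left, z up, the work surface at z = 0. Lengths are in m, angles in rad, forces in N, time in s.
With the tool pointing down it reaches from about 0.25 to 0.725 m from the base axis. Payload 4 kg.
Tool frame: the origin (TCP) lies on the centre line of the jaws, within the pads' length; the fingertips stand 17 mm ahead of it and the grasp point (between the pads) lies 2 mm behind it; z points along the fingers, y is the line along which they close (so a half turn about z gives the same grasp; the last joint's range is limited). The gripper opens to 85 mm and grips with 20 to 120 N. Pads are 22 mm wide; open, the fingers measure 114 mm over their backs; the gripper's body (76 mm by 85 mm) begins 54 mm behind the grasp point. The pads swing forward as they close: fully open they stand 13 mm farther back than shut.
Start: joints at [1.156, 0.241, 0.005, 1.335, 0, 1.571], TCP at [0.202, 0.458, 0.248] pointing down, gripper open.
Joint ranges: [-2.72, 2.72], [-1.05, 1.87], [-1.09, 1.28], [-1.99, 2.15], [-1.42, 1.44], [-3.14, 3.14]. Speed limits (rad/s): [2.79, 2.79, 3.14, 3.14, 3.14, 3.14].

## Interface

Orientations are given as a unit quaternion [x, y, z, w].
In Python, from workcell import bot, camera, get_calibration gives the robot as it stands.
- The arm moves only by the tool apply_moves, never from a script. Its argument "steps" is a list of rows, each a list of 3 entries, a list of its own where there are three numbers: the shift along the tool's x, y, z as a fraction of full scale, then the turn, a rotation vector about the tool's x, y, z as a fraction of full scale, then the opening, from 0 (shut) to 1 (fully open). A call has exactly 8 rows; each row shifts and turns the commanded pose from where the row before left it, along the tool's axes as they then stand; what a row does not reach is not made up. Full scale, the value 1, is 20 cm for a shift and pi rad for a turn. A row lasts 1/12 s, in which the tool goes at most 41.7 mm and 7.16 degrees, less where a joint would pass 70% of its speed; a pose out of reach is approached as far as the arm can. A call with a number of a shift or a turn outside -1 to 1 is refused whole. A call with a gripper value outside its range is refused whole. The fingers move at their own pace and stop on an object; the grip force is fixed at half the most. Time passes only in rows, so rows that do not move let the fingers close, or fill a call up. It gives the time, the measured TCP pose, the force, the opening and the grip force at its end, in the units of the state.
- bot.get_obs(): the state, without advancing time (a new reading comes with each control period).
- camera(name): name is "side" or "top"; returns (picture, depth): 480x640x3 uint8, red, green, blue; 480x640 float32, m along the optical axis (not along the pixel's ray), 0 where there is no reading.
- get_calibration(name): a dict with "fov_y" (degrees; the focal length in pixels is half the picture's height over the tangent of half this angle, whatever the lens; pixels are square), "cx", "cy" (the principal point, pixels), "rvec" (rotation vector, rad) and "tvec" (3), from world to camera coordinates, as OpenCV has them. Camera axes: x right, y down, z forward; pixel columns grow to the right and rows downward; lengths in m; the calibration is good to about 2 mm. A picture is of the moment at which its call begins. get_calibration takes no time and is no camera call.
- bot.job_done(): hands the job in; it is judged then, once.
The state is a dict: "clock": time; "joint_pos": joint angles; "joint_vel": joint speeds; "tau": joint torques, N m; "eef_pos": TCP position; "tool_rot": TCP orientation; "ft_force": force on the tool from outside, world axes, zero at the start; "ft_torque": the same for the moment, N m; "grip_width": finger opening in m; "grasp_force": force on a finger pad.
Only numpy, scipy, OpenCV 4.12 (cv2) and the standard library are available. Lean on these libraries where they do the work, as an engineer would, in place of code of your own. Each camera call takes 0.05 s, during which the arm holds its last target. There are 200 camera calls.

## Task

Take the blue-handled stylus out of the tool stand. One of the two holes in the orange control box of the 3D printer is blind and stops hard a little way down, the other has the sprung reset button deeper inside: find it by feel with the stylus's thin tip, push the button fully down with the stylus and finish while still gripping the stylus and holding the button down. Leave the other things on the bench, in the stand and on the box where they are.

Things in the scene. Friction and masses are not known exactly. Their poses are not given: they have to be found in the camera images.
- stylus: Stylus upright in the tool stand, about 60 g: round blue handle 22 mm in diameter, 75 mm long (white band near its top), over a thin round steel shaft 6 mm in diameter, 70 mm long. Origin at the tip (lower end), z up the stylus: handle from z = 70 to 145 mm. In the stand the tip is 10 mm above the table and the handle's flat lower end rests on the stand's top; pull it straight up.
- stylus_tip (a point): The tip of the stylus, centre of the shaft's flat lower end (same point as the origin of the stylus).
- stand: Grey tool stand, fixed to the table, 60 x 130 x 80 mm high (black foot plate 75 x 145 mm). Origin at the centre of its underside, z up. Two upright through holes of 10 mm diameter at y = +30 mm (the stylus) and y = -30 mm (the short deburring tool).
- controller: Printer control box, fixed, 110 x 150 x 70 mm high, black below, flat orange top with a dark screen. Origin at the centre of its underside, z up. Two identical round upright holes, 14 mm diameter, at x = -20, y = +30 and -30 mm. One (either, by start) is blind with a hard bottom 8 to 12 mm below the top; in the other, the reset hole, the button's flat top lies 20 to 26 mm below the top.
- hole_a (a point): Centre of the mouth of one hole, level with the box's top (box frame x = -20, y = +30, z = 70 mm). Reset or blind.
- hole_b (a point): Centre of the mouth of the other hole, level with the box's top (box frame x = -20, y = -30, z = 70 mm). Reset or blind.
- reset (a joint): Travel of the reset button in m: 0 up, 0.006 fully down against its stop. It springs back: it begins to move at about 1.5 N and takes about 5 N to be fully down.
- deburrer: Bystander: short deburring tool in the stand's other hole, red round handle 20 mm in diameter and 20 mm high on top of the stand, on a 6 mm shaft. Origin at its lower end, 30 mm above the table.
- cube: Bystander: loose white 20 mm test cube on top of the control box beside the screen, about 30 mm towards +x and 45 mm towards +y from the box's centre. Origin at the centre of its underside.
- spool: Bystander: grey filament spool lying flat, black flanges 180 mm in diameter, 65 mm high. Origin at the centre of its underside.
- print: Bystander: small white printed boat, 60 x 32 x 42 mm high. Origin at the centre of its underside.
- scraper: Bystander: scraper lying on the table, black handle 100 mm long, steel blade 70 mm, 14 mm high. Origin where the handle meets the blade.
- glue: Bystander: upright glue bottle with a red cap, 32 mm in diameter, 100 mm high. Origin at the centre of its underside.
- driver: Bystander: screwdriver lying on the table, red handle, steel shank, about 0.2 m long.
- jar: Bystander: upright jar with a yellow cap, 60 mm in diameter, 70 mm high. Origin at the centre of its underside.
Not all that is in view belongs to the job. Leave any green or pink look-alike of the stand alone.

How it is judged:
By the outcome, as a careful person would: the job done as asked, in the order asked, and still so for the second after the job is handed in, while the arm keeps its last pose, push and grip.
It also fails if it takes over 51 s, if anything falls off the work surface, if the arm or the gripper's body presses on something with over 40 N, if the wrist force passes 120 N, or if a joint passes its speed limit or range.

## Working session

There is one attempt and no reset: what is moved stays moved. The work goes in short steps, Python scripts to look and compute and a tool call to move; the robot and the scene stay as the last step left them, time stands still between calls to the robot, and variables do not carry over. Pictures are saved under pics/ and viewed, at most 10 in all, crops included, and the job is handed in when it is done.

Besides the shell and the picture viewer there is one more tool, called in YAML: its name, and indented under it one key for each argument. apply_moves: Moves the arm, as the interface text tells. Its arguments: {"type":"object","properties":{"steps":{"type":"array"}},"required":["steps"]}

```bash
mkdir -p pics; ls; python3 - <<'E'
from workcell import bot,camera,get_calibration
import cv2,numpy as np
o=bot.get_obs();print({k:np.round(v,3).tolist() for k,v in o.items()})
for n in("top","side"):
    p,d=camera(n);cv2.imwrite(f"pics/{n}0.png",p[:,:,::-1]);np.savez(f"{n}0.npz",p=p,d=d);print(n,get_calibration(n))
E
```

```text
pics
{'clock': 0.0, 'joint_pos': [1.156, 0.241, 0.004, 1.335, -0.0, 1.571], 'joint_vel': [0.001, -0.003, 0.001, -0.001, -0.002, 0.0], 'tau': [0.0, -37.232, 25.241, 0.017, -0.0, -0.0], 'eef_pos': [0.201, 0.457, 0.247], 'tool_rot': [0.206, 0.979, -0.001, -0.0], 'ft_force': [0.151, -0.286, 0.462], 'ft_torque': [-0.011, -0.003, 0.018], 'grasp_force': 0.0, 'grip_width': 0.085}
top {'fov_y': 49.258550968403476, 'cx': 309.99452377204045, 'cy': 239.54488219036762, 'rvec': array([ 2.03373529, -2.20179822,  0.22962456]), 'tvec': array([0.04234836, 0.57790636, 1.18780587])}
side {'fov_y': 52.55480103661993, 'cx': 325.29862653377796, 'cy': 245.58830541760156, 'rvec': array([ 2.25969115, -0.80062224,  0.31987409]), 'tvec': array([-0.42491068,  0.30954112,  0.96068   ])}
```

View pics/top0.png

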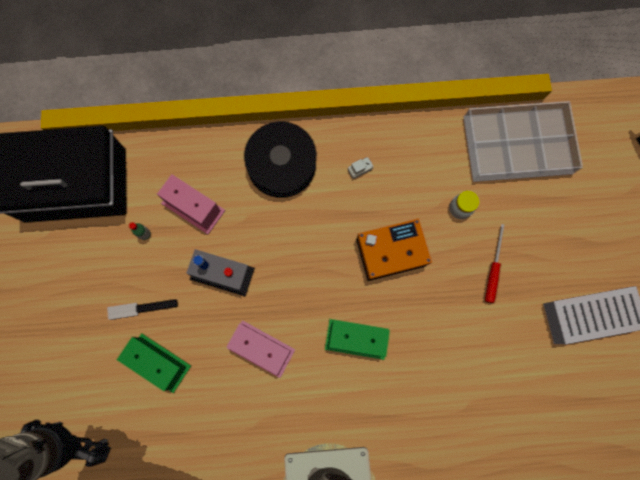

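View pics/side0.png

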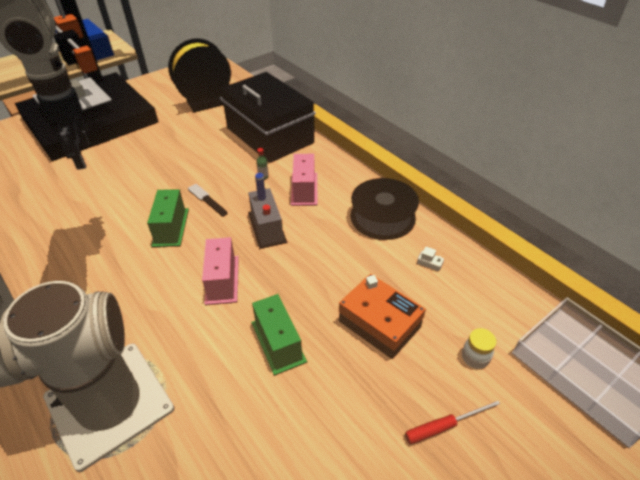

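Top view: the grey stand is at (220,272), with the blue stylus at (200,262) and the red deburrer at (228,272). The orange box is at (394,250), its dark holes at about (385,259) and (410,253), the cube at (371,240).

Stand candidates (top pixels): grey (220,272), pink (190,203) and (260,350), green (153,362) and (358,338). Grey fits: it is the only one that is grey and holds a blue and a red handle. I'll confirm this in one enlarged crop and measure.

```bash
cat > h.py <<'E'
import cv2,numpy as np
from workcell import bot,camera,get_calibration
def cal(n):
    c=get_calibration(n);f=240/np.tan(np.radians(c["fov_y"]/2));K=np.array([[f,0,c["cx"]],[0,f,c["cy"]],[0,0,1]])
    return K,cv2.Rodrigues(c["rvec"])[0],np.array(c["tvec"]).ravel()
def ray(n,u,v):
    K,R,t=cal(n);return -R.T@t,R.T@np.linalg.inv(K)@[u,v,1]
def onz(n,u,v,z):
    C,d=ray(n,u,v);return C+d*(z-C[2])/d[2]
def proj(n,P):
    K,R,t=cal(n);q=K@(R@np.asarray(P,float)+t);return q[:2]/q[2]
def cross(a,b):
    (C,d),(D,e)=ray("top",*a),ray("side",*b)
    s=np.linalg.lstsq(np.c_[d,-e],D-C,rcond=None)[0];p,q=C+d*s[0],D+e*s[1];return (p+q)/2,np.linalg.norm(p-q)
def blobs(p,lo,hi,roi,amin=3):
    h=cv2.cvtColor(p,cv2.COLOR_RGB2HSV);m=cv2.inRange(h,np.array(lo),np.array(hi));k=np.zeros_like(m);x0,y0,x1,y1=roi;k[y0:y1,x0:x1]=m[y0:y1,x0:x1]
    n,l,s,c=cv2.connectedComponentsWithStats(k)
    return k,[(int(s[i,4]),s[i,:4].tolist(),c[i].round(2).tolist()) for i in range(1,n) if s[i,4]>=amin]
E
python3 - <<'E'
from h import *
T=np.load("top0.npz");S=np.load("side0.npz")
c=cv2.resize(T["p"][225:305,170:270],None,fx=4,fy=4,interpolation=cv2.INTER_CUBIC);e=cv2.resize(T["p"][210:290,350:450],None,fx=4,fy=4,interpolation=cv2.INTER_CUBIC)
f=cv2.resize(S["p"][140:250,230:310],None,fx=3,fy=3,interpolation=2);g=cv2.resize(S["p"][265:355,330:430],None,fx=3.2,fy=3.2,interpolation=2);
o=np.zeros((330+320,800,3),np.uint8);o[:320,:400]=c;o[:320,400:]=e;o[320:650,:240]=f;o[320:320+g.shape[0],400:400+g.shape[1]]=g
o=o[:600] if False else cv2.resize(o,(738,600));cv2.imwrite("pics/crop1.png",o[:,:,::-1])
for n,I,roi,roib in(("top",T,(180,235,260,300),(345,210,440,285)),("side",S,(235,165,300,250),(330,265,430,355))):
    print(n,"blue",blobs(I["p"],(105,90,30),(130,255,255),roi)[1],"red",blobs(I["p"],(0,150,80),(6,255,255),roi)[1])
    m,b=blobs(I["p"],(5,150,120),(18,255,255),roib,50);print("orange",b)
    cs,h=cv2.findContours(m,cv2.RETR_CCOMP,cv2.CHAIN_APPROX_NONE)
    big=max(cs,key=cv2.contourArea);print("rect",cv2.minAreaRect(big))
    for q,hh in zip(cs,h[0]):
        if hh[3]>=0:
            M=cv2.moments(q);
            if M["m00"]>3:
                u=(M["m10"]/M["m00"],M["m01"]/M["m00"]);print(" hole",np.round(u,1),M["m00"],onz(n,*u,.07).round(4))
E
```

```text
top blue [(130, [193, 255, 15, 15], [200.22, 261.93])] red [(60, [224, 268, 9, 9], [227.85, 271.65])]
orange [(2479, [356, 217, 82, 61], [395.02, 249.73])]
rect ((396.7648010253906, 247.558837890625), (49.96233367919922, 73.97335815429688), 75.96376037597656)
 hole [350.  257.5] 4.0 [ 0.527  -0.0934  0.07  ]
 hole [372.3 274. ] 11.0 [ 0.484  -0.1416  0.07  ]
 hole [428.1 259.9] 12.5 [ 0.5069 -0.2756  0.07  ]
 hole [384.5 258.5] 41.0 [ 0.5182 -0.1739  0.07  ]
 hole [409.  252.5] 38.0 [ 0.5279 -0.2329  0.07  ]
 hole [370.6 239.7] 130.0 [ 0.5655 -0.146   0.07  ]
 hole [402.9 231.4] 445.0 [ 0.5796 -0.2245  0.07  ]
 hole [416.2 221.2] 9.5 [ 0.6017 -0.2589  0.07  ]
side blue [(25, [256, 173, 7, 5], [259.16, 175.08])] red [(55, [263, 205, 7, 9], [266.11, 208.84])]
orange [(2615, [339, 278, 87, 65], [380.73, 309.03])]
rect ((382.0573425292969, 307.6077880859375), (81.13880157470703, 48.561370849609375), 28.300756454467773)
 hole [394.4 337.2] 8.5 [ 0.5044 -0.2741  0.07  ]
 hole [387.5 319. ] 18.0 [ 0.5248 -0.2331  0.07  ]
 hole [421.  308.2] 7.0 [ 0.5994 -0.2578  0.07  ]
 hole [365.  303.7] 11.0 [ 0.5152 -0.1741  0.07  ]
 hole [342.8 301.6] 8.5 [ 0.4818 -0.1399  0.07  ]
 hole [402.  303.5] 380.0 [ 0.577  -0.2237  0.07  ]
```

View pics/crop1.png

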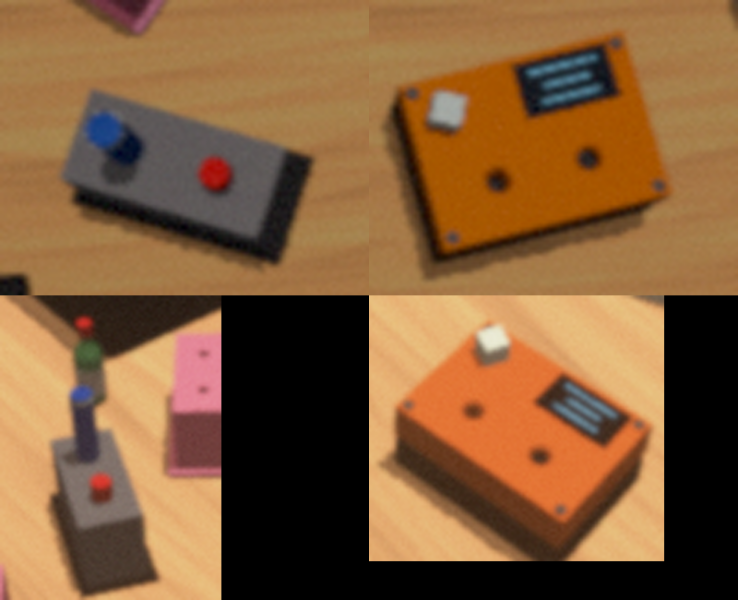

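The crop confirms it: the grey stand holds the tall blue handle (top face about (198.5,260.2) in top) and the short red one, and the orange box has two holes with the cube near the upper-left one. The holes agree in both views to 3 mm: A≈(0.517,-0.174), B≈(0.5265,-0.2330).

```bash
python3 - <<'E'
from h import *
T=np.load("top0.npz")["p"];S=np.load("side0.npz")["p"]
for n,u,z in(("top",(198.5,260.2),.155),("side",(259.4,175.1),.155),("top",(227.9,271.4),.1),("side",(266,206.8),.1),("top",(371,238.8),.09)):print(n,u,onz(n,*u,z).round(4))
print(cross((198.5,260.2),(259.4,175.1)))
# grey stand top in top view
h=cv2.cvtColor(T,cv2.COLOR_RGB2HSV)
print("samples",h[275,212],h[280,235],h[265,210],h[262,200],h[260,198])
m,b=blobs(T,(0,0,55),(179,70,140),(180,240,262,300),100);print(b)
c=max(cv2.findContours(m,0,1)[0],key=cv2.contourArea);r=cv2.minAreaRect(cv2.convexHull(c))
P=np.array([onz("top",*q,.08)[:2] for q in cv2.boxPoints(r)]);print(P.round(4),P.mean(0),np.linalg.norm(np.diff(P,axis=0),axis=1))
hs=cv2.cvtColor(T[250:276,188:214],cv2.COLOR_RGB2HSV)
for row in hs: print(" ".join(f"{v:3d}" if 100<hh<130 and s>90 else "  ." for hh,s,v in row))
E
```

```text
top (198.5, 260.2) [0.5331 0.2438 0.155 ]
side (259.4, 175.1) [0.5327 0.2439 0.155 ]
top (227.9, 271.4) [0.512  0.1891 0.1   ]
side (266, 206.8) [0.5096 0.1894 0.1   ]
top (371, 238.8) [ 0.5637 -0.1444  0.09  ]
(array([0.53289361, 0.24390975, 0.15492776]), np.float64(0.00040284145540975497))
samples [ 4 21 97] [162  13  96] [173  11  90] [108 200 129] [108 203 132]
[(1188, [187, 250, 61, 40], [218.44, 269.95])]
[[0.518  0.2879]
 [0.5749 0.2685]
 [0.5267 0.1464]
 [0.4706 0.1668]] [0.52254116 0.21742149] [0.06017519 0.13132443 0.05977281]
  .   .   .   .   .   .   .   .   .   .   .   .   .   .   .   .   .   .   .   .   .   .   .   .   .   .
  .   .   .   .   .   .   .   .   .   .   .   .   .   .   .   .   .   .   .   .   .   .   .   .   .   .
  .   .   .   .   .   .   .   .   .   .   .   .   .   .   .   .   .   .   .   .   .   .   .   .   .   .
  .   .   .   .   .   .   .   .   .   .   .   .   .   .   .   .   .   .   .   .   .   .   .   .   .   .
  .   .   .   .   .   .   .   .   .   .   .   .   .   .   .   .   .   .   .   .   .   .   .   .   .   .
  .   .   .   .   .   .   .   .   . 1
[... 1446 characters left out ...]
   .   .   .   .   .   .   .   .  47  45   .   .   .   .   .   .   .   .   .
  .   .   .   .   .   .   .   .   .   .   .   .   .   .   .   .   .   .   .   .   .   .   .   .   .   .
  .   .   .   .   .   .   .   .   .   .   .   .   .   .   .   .   .   .   .   .   .   .   .   .   .   .
  .   .   .   .   .   .   .   .   .   .   .   .   .   .   .   .   .   .   .   .   .   .   .   .   .   .
  .   .   .   .   .   .   .   .   .   .   .   .   .   .   .   .   .   .   .   .   .   .   .   .   .   .
  .   .   .   .   .   .   .   .   .   .   .   .   .   .   .   .   .   .   .   .   .   .   .   .   .   .
  .   .   .   .   .   .   .   .   .   .   .   .   .   .   .   .   .   .   .   .   .   .   .   .   .   .
```

apply_moves:
  steps:
    - [[-0.122, -0.019, 0], [0, 0, 0], 1]
    - [[-0.122, -0.019, 0], [0, 0, 0], 1]
    - [[-0.122, -0.019, 0], [0, 0, 0], 1]
    - [[-0.122, -0.019, 0], [0, 0, 0], 1]
    - [[-0.122, -0.019, 0], [0, 0, 0], 1]
    - [[-0.122, -0.019, 0], [0, 0, 0], 1]
    - [[-0.122, -0.019, 0], [0, 0, 0], 1]
    - [[-0.122, -0.019, 0], [0, 0, 0], 1]

```text
clock: 0.77
eef_pos: [0.3686, 0.3501, 0.2478]
tool_rot: [0.206, 0.979, -0.0, -0.0]
ft_force: [-0.0, 0.3, 0.1]
grip_width: 0.0852
grasp_force: 0.0
```

apply_moves:
  steps:
    - [[-0.122, -0.019, 0], [0, 0, 0.038], 1]
    - [[-0.122, -0.019, 0], [0, 0, -0.038], 1]
    - [[-0.122, -0.019, 0], [0, 0, 0], 1]
    - [[-0.122, -0.019, 0], [0, 0, 0], 1]
    - [[-0.122, -0.019, 0], [0, 0, 0], 1]
    - [[-0.122, -0.019, 0], [0, 0, 0], 1]
    - [[-0.122, -0.019, 0], [0, 0, 0], 1]
    - [[0, 0, 0], [0, 0, 0.038], 1]

```text
clock: 1.43
eef_pos: [0.5148, 0.2529, 0.2472]
tool_rot: [0.267, 0.964, -0.001, 0.0]
ft_force: [0.6, 0.7, 0.2]
grip_width: 0.0851
grasp_force: 0.0
```

```bash
cat >> h.py <<'E'
def st(tx=None,ty=None):
    from scipy.spatial.transform import Rotation as R
    o=bot.get_obs();M=R.from_quat(o["tool_rot"]).as_matrix();p=np.array(o["eef_pos"])
    print("t",o["clock"],"p",p.round(4),"j",np.round(o["joint_pos"],2),"F",np.round(o["ft_force"],2),"tq",np.round(o["ft_torque"],3),"w",o["grip_width"],"g",o["grasp_force"]);print(M.round(3))
    if tx is not None: print("frac",(M.T@(np.array([tx,ty,p[2]])-p)/.2).round(4))
E
python3 -c "
from h import *;st(.533,.2445)"
```

```text
t 1.4333 p [0.5148 0.2529 0.2472] j [ 0.46  0.39  0.21  1.39 -0.    1.  ] F [0.62 0.69 0.21] tq [ 0.029  0.004 -0.031] w 0.08513448978893742 g 0.0
[[-0.858  0.514  0.001]
 [ 0.514  0.858 -0.002]
 [-0.001 -0.001 -1.   ]]
frac [-0.0996  0.0107  0.0001]
```

apply_moves:
  steps:
    - [[0, 0, 0], [0, 0, 0.039], 1]
    - [[0, 0, 0], [0, 0, 0.039], 1]
    - [[0, 0, 0], [0, 0, 0.039], 1]
    - [[0, 0, 0], [0, 0, 0.039], 1]
    - [[0, 0, 0], [0, 0, 0.039], 1]
    - [[0, 0, 0], [0, 0, 0.039], 1]
    - [[0, 0, 0], [0, 0, 0.039], 1]
    - [[0, 0, 0], [0, 0, 0.039], 1]

```text
clock: 2.1
eef_pos: [0.5115, 0.2554, 0.2476]
tool_rot: [0.689, 0.725, -0.001, -0.0]
ft_force: [1.1, 0.5, 0.6]
grip_width: 0.0853
grasp_force: 0.0
```

```bash
python3 -c "
from h import *;st(.533,.2445)"
```

```text
t 2.1 p [0.5115 0.2554 0.2476] j [ 0.46  0.39  0.21  1.39 -0.    1.98] F [1.15 0.45 0.62] tq [ 0.017  0.016 -0.008] w 0.08534661222835821 g 0.0
[[-0.05   0.999 -0.001]
 [ 0.999  0.05  -0.001]
 [-0.001 -0.001 -1.   ]]
frac [-5.970e-02  1.049e-01 -1.000e-04]
```

apply_moves:
  steps:
    - [[-0.03, 0.0525, 0], [0, 0, 0], 1]
    - [[-0.03, 0.0525, 0], [0, 0, 0], 1]
    - [[0, 0, 0.05], [0, 0, 0], 1]
    - [[0, 0, 0.05], [0, 0, 0], 1]
    - [[0, 0, 0.05], [0, 0, 0], 1]
    - [[0, 0, 0.05], [0, 0, 0], 1]
    - [[0, 0, 0], [0, 0, 0], 1]
    - [[0, 0, 0], [0, 0, 0], 1]

```text
clock: 2.77
eef_pos: [0.5324, 0.2446, 0.2069]
tool_rot: [0.687, 0.727, -0.001, -0.001]
ft_force: [0.0, -0.5, 1.3]
grip_width: 0.0854
grasp_force: 0.0
```

```bash
python3 -c "
from h import *;st(.533,.2445)
p,d=camera('side');q,e=camera('top')
o=np.hstack([cv2.resize(p[90:250,190:340],None,fx=2.6,fy=2.6,interpolation=2),cv2.resize(q[190:350,130:280],None,fx=2.6,fy=2.6,interpolation=2)]);cv2.imwrite('pics/c2.png',o[:,:,::-1])"
```

```text
t 2.7667 p [0.5324 0.2446 0.2069] j [0.43 0.43 0.17 1.31 0.   1.94] F [ 0.03 -0.52  1.29] tq [-0.014 -0.021 -0.02 ] w 0.08542997138546464 g 0.0
[[-0.057  0.998 -0.003]
 [ 0.998  0.057 -0.001]
 [-0.001 -0.003 -1.   ]]
frac [-0.0004  0.0028 -0.    ]
```

View pics/c2.png

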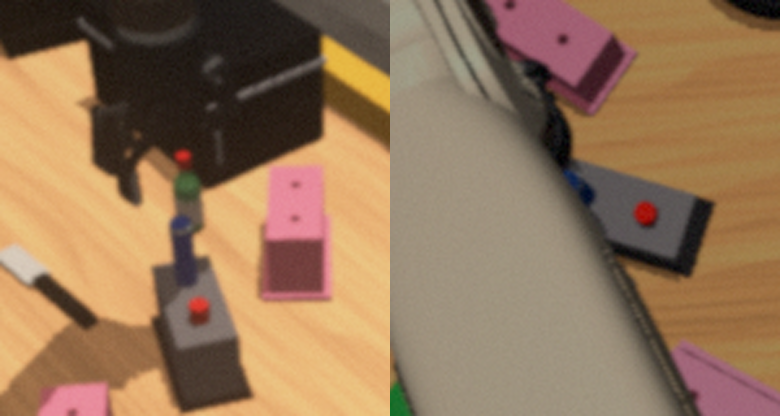

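The side crop shows the fingers either side of the axis above the blue handle (handle top about (182,222)). The gripper is well centred, so I'll descend to z≈0.123 and close.

apply_moves:
  steps:
    - [[0, 0.003, 0.06], [0, 0, 0], 1]
    - [[0, 0, 0.06], [0, 0, 0], 1]
    - [[0, 0, 0.06], [0, 0, 0], 1]
    - [[0, 0, 0.06], [0, 0, 0], 1]
    - [[0, 0, 0.06], [0, 0, 0], 1]
    - [[0, 0, 0.06], [0, 0, 0], 1]
    - [[0, 0, 0.06], [0, 0, 0], 1]
    - [[0, 0, 0], [0, 0, 0], 1]

```text
clock: 3.53
eef_pos: [0.5328, 0.2444, 0.1226]
tool_rot: [0.687, 0.727, -0.001, -0.001]
ft_force: [-0.7, -0.6, -0.5]
grip_width: 0.0854
grasp_force: 0.0
```

apply_moves:
  steps:
    - [[0, 0, 0], [0, 0, 0], 0.35]
    - [[0, 0, 0], [0, 0, 0], 0.3]
    - [[0, 0, 0], [0, 0, 0], 0.25]
    - [[0, 0, 0], [0, 0, 0], 0.1]
    - [[0, 0, 0], [0, 0, 0], 0.0]
    - [[0, 0, 0], [0, 0, 0], 0]
    - [[0, 0, 0], [0, 0, 0], 0]
    - [[0, 0, 0], [0, 0, 0], 0]

```text
clock: 4.2
eef_pos: [0.5346, 0.245, 0.1252]
tool_rot: [0.687, 0.727, 0.001, 0.0]
ft_force: [1.2, -0.4, 4.5]
grip_width: 0.0203
grasp_force: 58.5
```

```bash
python3 -c "
from h import *;st(.533,.2445)"
```

```text
t 4.2 p [0.5346 0.245  0.1252] j [ 0.43  0.49  0.04  1.12 -0.    1.94] F [ 1.17 -0.45  4.46] tq [-0.019  0.03   0.046] w 0.020335771984792004 g 58.50913882255554
[[-0.056  0.998  0.002]
 [ 0.998  0.056  0.001]
 [ 0.001  0.002 -1.   ]]
frac [-0.0022 -0.0082 -0.    ]
```

Gripped (58 N, 20 mm). Lifting straight up 120 mm.

apply_moves:
  steps:
    - [[0, 0, -0.04], [0, 0, 0], 0]
    - [[0, 0, -0.08], [0, 0, 0], 0]
    - [[0, 0, -0.08], [0, 0, 0], 0]
    - [[0, 0, -0.1], [0, 0, 0], 0]
    - [[0, 0, -0.1], [0, 0, 0], 0]
    - [[0, 0, -0.1], [0, 0, 0], 0]
    - [[0, 0, -0.1], [0, 0, 0], 0]
    - [[0, 0, 0], [0, 0, 0], 0]

```text
clock: 4.87
eef_pos: [0.5356, 0.2456, 0.249]
tool_rot: [0.687, 0.727, 0.003, 0.001]
ft_force: [0.4, 0.7, -0.8]
grip_width: 0.0204
grasp_force: 59.1
```

```bash
python3 -c "
from h import *;st(.5265,-.233);st(.517,-.174)"
```

```text
t 4.8667 p [0.5356 0.2456 0.249 ] j [0.43 0.41 0.25 1.4  0.   1.94] F [ 0.44  0.73 -0.77] tq [-0.037 -0.008  0.013] w 0.02042007564386757 g 59.11567032337189
[[-0.056  0.998  0.006]
 [ 0.998  0.056  0.003]
 [ 0.003  0.007 -1.   ]]
frac [-2.3865 -0.1804 -0.0075]
t 4.8667 p [0.5356 0.2456 0.249 ] j [0.43 0.41 0.25 1.4  0.   1.94] F [ 0.44  0.73 -0.77] tq [-0.037 -0.008  0.013] w 0.02042007564386757 g 59.11567032337189
[[-0.056  0.998  0.006]
 [ 0.998  0.056  0.003]
 [ 0.003  0.007 -1.   ]]
frac [-2.0893 -0.2112 -0.0069]
```

apply_moves:
  steps:
    - [[-0.08, -0.008, 0], [0, 0, 0], 0]
    - [[-0.12, -0.012, 0], [0, 0, 0], 0]
    - [[-0.15, -0.015, 0], [0, 0, 0], 0]
    - [[-0.15, -0.015, 0], [0, 0, 0], 0]
    - [[-0.15, -0.015, 0], [0, 0, 0], 0]
    - [[-0.15, -0.015, 0], [0, 0, 0], 0]
    - [[-0.15, -0.015, 0], [0, 0, 0], 0]
    - [[-0.15, -0.015, 0], [0, 0, 0], 0]

```text
clock: 5.53
eef_pos: [0.5228, 0.0218, 0.2428]
tool_rot: [0.687, 0.727, -0.001, -0.001]
ft_force: [0.4, 0.4, -0.6]
grip_width: 0.0206
grasp_force: 59.1
```

apply_moves:
  steps:
    - [[-0.15, -0.015, 0], [0, 0, 0], 0]
    - [[-0.15, -0.015, 0], [0, 0, 0], 0]
    - [[-0.15, -0.015, 0], [0, 0, 0], 0]
    - [[-0.15, -0.015, 0], [0, 0, 0], 0]
    - [[-0.15, -0.015, 0], [0, 0, 0], 0]
    - [[-0.12, -0.012, 0], [0, 0, 0], 0]
    - [[-0.06, -0.012, 0], [0, 0, 0], 0]
    - [[0, 0, 0], [0, 0, 0], 0]

```text
clock: 6.2
eef_pos: [0.5136, -0.1655, 0.2429]
tool_rot: [0.688, 0.725, -0.001, -0.001]
ft_force: [-0.6, 0.3, -1.1]
grip_width: 0.0208
grasp_force: 59.1
```

```bash
python3 - <<'E'
from h import *
st(.517,-.174)
p,d=camera('side');q,e=camera('top');np.savez('v3.npz',p=p,q=q)
o=np.hstack([cv2.resize(p[170:350,320:440],None,fx=3.3,fy=3.3,interpolation=2),cv2.resize(q[170:350,330:450],None,fx=3.3,fy=3.3,interpolation=2)]);cv2.imwrite('pics/c3.png',o[:,:,::-1]);print(o.shape)
x=np.array(bot.get_obs()["eef_pos"])
print("TCP px",proj("side",x),"tip exp",proj("side",x-[0,0,.115]))
E
```

```text
t 6.2 p [ 0.5136 -0.1655  0.2429] j [-0.31  0.32  0.1   1.35 -0.    1.21] F [-0.62  0.25 -1.08] tq [ 0.049  0.004 -0.023] w 0.020848266278212246 g 59.10042643547058
[[-0.052  0.999 -0.003]
 [ 0.999  0.052  0.   ]
 [ 0.    -0.003 -1.   ]]
frac [-0.0434  0.0148 -0.0001]
(594, 792, 3)
TCP px [365.77886185 244.53531088] tip exp [362.60025159 283.30557678]
```

View pics/c3.png

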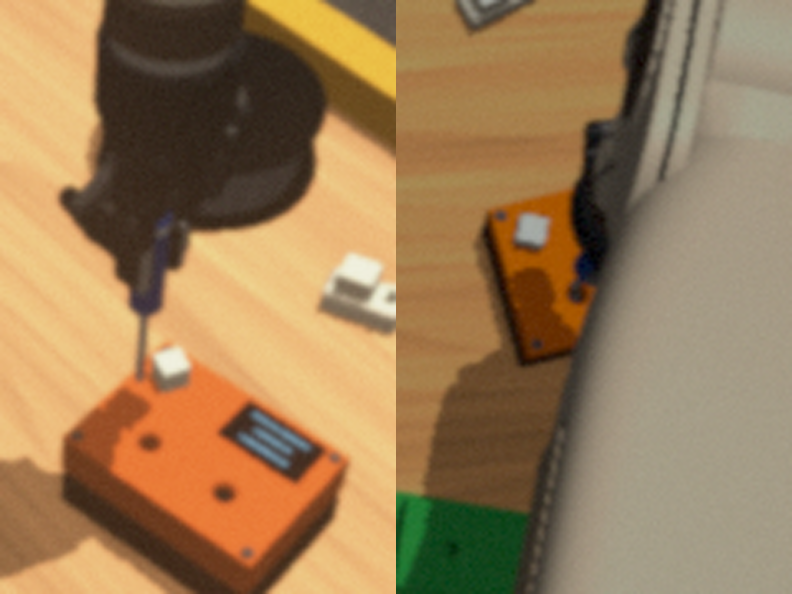

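Side crop: tip at full-picture (362.7,284.5), where I expected it (362.6,283.3), but the stylus looks slightly leaned. I'll measure the lean.

```bash
python3 - <<'E'
from h import *
p=np.load('v3.npz')['p'];x=np.array([.5136,-.1655,.2429])
h=cv2.cvtColor(p,cv2.COLOR_RGB2HSV)
for r in range(232,288,2):
    b=[c for c in range(352,378) if 105<h[r,c,0]<135 and h[r,c,1]>70]
    g=p[r,352:378].astype(int).sum(1);bg=np.median(g);dk=[c+352 for c in range(26) if g[c]<bg-60]
    print(r,"blue",(round(np.mean(b),1),len(b)) if b else None,"dark",(round(np.mean(dk),1),len(dk)) if dk else None, "v-sat",h[r,358:368,2].tolist() if r>258 else "")
for z in(.04,0,-.045,-.08,-.115):print(z,proj("side",x+[0,0,z]).round(1))
print("1cm +x,+y,+z at tip",[ (proj("side",x-[0,0,.115]+d)-proj("side",x-[0,0,.115])).round(2) for d in np.eye(3)*.01])
E
```

```text
232 blue None dark None v-sat 
234 blue None dark None v-sat 
236 blue None dark None v-sat 
238 blue None dark None v-sat 
240 blue None dark None v-sat 
242 blue None dark None v-sat 
244 blue None dark None v-sat 
246 blue None dark None v-sat 
248 blue None dark None v-sat 
250 blue None dark None v-sat 
252 blue None dark (np.float64(358.5), 6) v-sat 
254 blue None dark (np.float64(362.3), 10) v-sat 
256 blue None dark (np.float64(363.5), 12) v-sat 
258 blue None dark (np.float64(364.0), 11) v-sat 
260 blue None dark (np.float64(364.0), 11) v-sat [200, 131, 75, 64, 67, 71, 66, 68, 64, 72]
262 blue None dark (np.float64(364.0), 11) v-sat [209, 138, 86, 65, 66, 64, 63, 67, 65, 75]
264 blue None dark (np.float64(364.0), 9) v-sat [231, 211, 168, 123, 88, 76, 75, 83, 108, 142]
266 blue None dark (np.float64(363.5), 4) v-sat [238, 237, 230, 202, 155, 118, 140, 184, 214, 226]
268 blue None dark (np.float64(363.0), 3) v-sat [237, 237, 235, 216, 166, 132, 169, 214, 232, 235]
270 blue None dark (np.float64(363.0), 3) v-sat [238, 237, 236, 215, 159, 133, 178, 226, 235, 237]
272 blue None d
[... 264 characters left out ...]
6, 228, 236, 232]
278 blue None dark (np.float64(363.0), 5) v-sat [238, 235, 218, 179, 135, 154, 198, 215, 216, 229]
280 blue None dark (np.float64(363.0), 7) v-sat [237, 235, 216, 165, 131, 159, 201, 207, 183, 189]
282 blue None dark (np.float64(365.3), 10) v-sat [238, 233, 214, 165, 128, 162, 198, 197, 158, 139]
284 blue None dark (np.float64(365.0), 3) v-sat [234, 231, 212, 166, 146, 169, 187, 173, 144, 128]
286 blue None dark (np.float64(370.0), 9) v-sat [230, 231, 230, 224, 222, 225, 227, 207, 172, 146]
0.04 [367.7 230.5]
0 [366.4 245.7]
-0.045 [365.1 261.6]
-0.08 [364.1 273.3]
-0.115 [363.2 284.4]
1cm +x,+y,+z at tip [array([ 3.59, -2.36]), array([-3.24, -2.9 ]), array([ 0.26, -3.11])]
```

The shaft is vertical after all. I'll move over hole A, lower to about 10 mm above the box, and compare tip with hole in the same picture.

apply_moves:
  steps:
    - [[-0.022, 0.0075, 0], [0, 0, 0], 0]
    - [[-0.022, 0.0075, 0], [0, 0, 0], 0]
    - [[0, 0, 0.06], [0, 0, 0], 0]
    - [[0, 0, 0.06], [0, 0, 0], 0]
    - [[0, 0, 0.06], [0, 0, 0], 0]
    - [[0, 0, 0.03], [0, 0, 0], 0]
    - [[0, 0, 0], [0, 0, 0], 0]
    - [[0, 0, 0], [0, 0, 0], 0]

```text
clock: 6.97
eef_pos: [0.5188, -0.1711, 0.2023]
tool_rot: [0.687, 0.727, -0.0, -0.0]
ft_force: [0.9, -0.2, -0.5]
grip_width: 0.0205
grasp_force: 59.1
```

```bash
python3 - <<'E'
from h import *
st(.517,-.174)
p,d=camera('side');np.savez('v4.npz',p=p);x=np.array(bot.get_obs()["eef_pos"])
print("exp tip",proj("side",x-[0,0,.115]),"hole A px in side",proj("side",[.5152,-.1741,.07]))
for r in range(284,312):print(r,p[r,356:374].max(1).tolist())
o=cv2.resize(p[255:345,320:440],None,fx=6.6,fy=6.6,interpolation=2);cv2.imwrite('pics/c4.png',o[:,:,::-1])
E
```

```text
t 6.9667 p [ 0.5188 -0.1711  0.2023] j [-0.32  0.36  0.04  1.26 -0.    1.19] F [ 0.92 -0.19 -0.46] tq [-0.054 -0.024  0.033] w 0.020514025833910873 g 59.11750316619873
[[-0.057  0.998 -0.   ]
 [ 0.998  0.057  0.   ]
 [ 0.    -0.    -1.   ]]
frac [-0.0141 -0.0097  0.    ]
exp tip [365.95219647 296.79266919] hole A px in side [365.01221624 303.68244622]
284 [236, 237, 234, 234, 235, 233, 231, 219, 182, 127, 108, 108, 117, 131, 145, 139, 141, 132]
285 [236, 235, 234, 235, 233, 234, 231, 220, 185, 136, 111, 110, 114, 122, 125, 125, 123, 125]
286 [235, 234, 233, 234, 234, 230, 225, 208, 176, 129, 112, 118, 115, 122, 119, 124, 125, 128]
287 [236, 234, 234, 234, 232, 222, 201, 178, 147, 119, 114, 126, 130, 127, 131, 136, 148, 162]
288 [233, 235, 234, 233, 227, 207, 178, 152, 125, 110, 115, 134, 146, 157, 165, 179, 195, 208]
289 [234, 233, 232, 231, 219, 194, 163, 143, 121, 113, 119, 136, 162, 182, 205, 215, 224, 230]
290 [234, 232, 231, 225, 206, 176, 153, 135, 118, 111, 119, 141, 164, 188, 216, 229, 232, 234]
291 [233, 232, 221, 202, 179, 162, 149, 138, 120, 109, 120, 143, 155, 172, 202, 2
[... 1213 characters left out ...]
 136, 172, 211, 229, 233, 233, 235]
305 [151, 149, 153, 151, 150, 144, 145, 139, 127, 124, 126, 154, 188, 221, 230, 234, 233, 235]
306 [152, 154, 148, 151, 152, 155, 166, 176, 171, 167, 176, 192, 216, 228, 233, 234, 234, 233]
307 [153, 153, 151, 154, 155, 165, 184, 207, 216, 217, 218, 224, 228, 233, 234, 234, 234, 234]
308 [151, 151, 152, 152, 157, 172, 202, 227, 229, 230, 231, 233, 234, 234, 234, 234, 233, 234]
309 [149, 150, 151, 155, 165, 194, 220, 231, 233, 233, 232, 234, 232, 234, 233, 234, 233, 234]
310 [153, 150, 152, 160, 183, 213, 230, 232, 234, 233, 233, 234, 235, 233, 234, 233, 233, 234]
311 [155, 149, 153, 164, 192, 223, 231, 233, 234, 234, 234, 234, 233, 232, 233, 234, 233, 233]
```

View pics/c4.png

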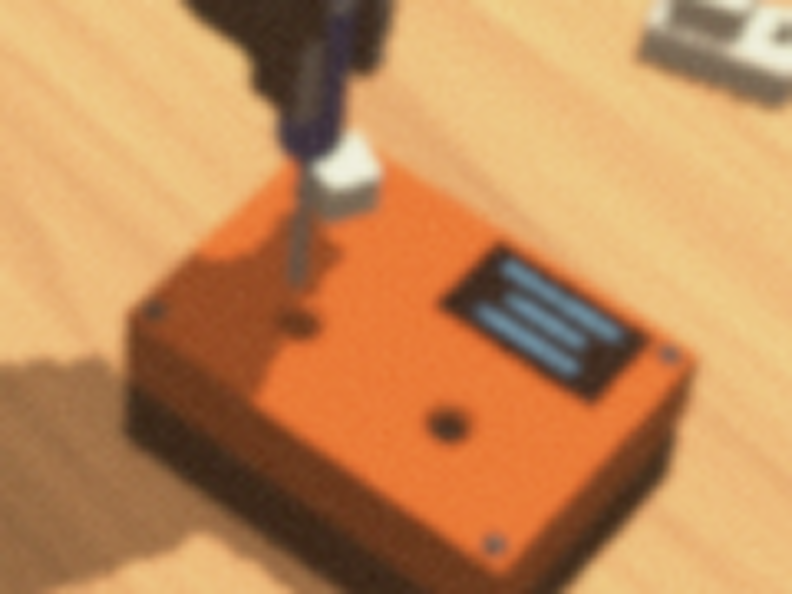

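Crop: the tip end is at (364.8,298) and hole A at (365.1,303.5). Dropped straight down, the tip lands within 1.5 mm of the hole centre. I'll apply a small correction and descend.

apply_moves:
  steps:
    - [[-0.0075, 0.004, 0.02], [0, 0, 0], 0]
    - [[0, 0, 0.02], [0, 0, 0], 0]
    - [[0, 0, 0.02], [0, 0, 0], 0]
    - [[0, 0, 0.02], [0, 0, 0], 0]
    - [[0, 0, 0.01], [0, 0, 0], 0]
    - [[0, 0, 0.01], [0, 0, 0], 0]
    - [[0, 0, 0], [0, 0, 0], 0]
    - [[0, 0, 0], [0, 0, 0], 0]

```text
clock: 7.68
eef_pos: [0.5195, -0.173, 0.1822]
tool_rot: [0.687, 0.727, -0.0, -0.0]
ft_force: [-0.9, -0.1, -0.1]
grip_width: 0.0206
grasp_force: 59.1
```

apply_moves:
  steps:
    - [[0, 0, 0], [0, 0, 0], 0]
    - [[0, 0, 0], [0, 0, 0], 0]
    - [[0, 0, 0], [0, 0, 0], 0]
    - [[0, 0, 0], [0, 0, 0], 0]
    - [[0, 0, 0], [0, 0, 0], 0]
    - [[0, 0, 0], [0, 0, 0], 0]
    - [[0, 0, 0], [0, 0, 0], 0]
    - [[0, 0, 0], [0, 0, 0], 0]

```text
clock: 8.35
eef_pos: [0.5196, -0.173, 0.1823]
tool_rot: [0.687, 0.727, 0.0, 0.0]
ft_force: [-0.1, 0.0, 0.2]
grip_width: 0.0206
grasp_force: 59.1
```

apply_moves:
  steps:
    - [[0, 0, 0.004], [0, 0, 0], 0]
    - [[0, 0, 0.004], [0, 0, 0], 0]
    - [[0, 0, 0.004], [0, 0, 0], 0]
    - [[0, 0, 0.004], [0, 0, 0], 0]
    - [[0, 0, 0], [0, 0, 0], 0]
    - [[0, 0, 0], [0, 0, 0], 0]
    - [[0, 0, 0], [0, 0, 0], 0]
    - [[0, 0, 0], [0, 0, 0], 0]

```text
clock: 9.02
eef_pos: [0.5196, -0.173, 0.1792]
tool_rot: [0.687, 0.727, 0.0, 0.0]
ft_force: [-0.5, -0.1, -0.4]
grip_width: 0.0206
grasp_force: 59.1
```

apply_moves:
  steps:
    - [[0, 0, 0.004], [0, 0, 0], 0]
    - [[0, 0, 0.004], [0, 0, 0], 0]
    - [[0, 0, 0.004], [0, 0, 0], 0]
    - [[0, 0, 0.004], [0, 0, 0], 0]
    - [[0, 0, 0], [0, 0, 0], 0]
    - [[0, 0, 0], [0, 0, 0], 0]
    - [[0, 0, 0], [0, 0, 0], 0]
    - [[0, 0, 0], [0, 0, 0], 0]

```text
clock: 9.68
eef_pos: [0.5196, -0.173, 0.1759]
tool_rot: [0.687, 0.727, 0.0, 0.0]
ft_force: [0.9, -0.7, -1.4]
grip_width: 0.0207
grasp_force: 59.1
```

apply_moves:
  steps:
    - [[0, 0, 0.004], [0, 0, 0], 0]
    - [[0, 0, 0.004], [0, 0, 0], 0]
    - [[0, 0, 0.004], [0, 0, 0], 0]
    - [[0, 0, 0.004], [0, 0, 0], 0]
    - [[0, 0, 0], [0, 0, 0], 0]
    - [[0, 0, 0], [0, 0, 0], 0]
    - [[0, 0, 0], [0, 0, 0], 0]
    - [[0, 0, 0], [0, 0, 0], 0]

```text
clock: 10.35
eef_pos: [0.5196, -0.173, 0.1728]
tool_rot: [0.687, 0.727, 0.0, 0.0]
ft_force: [0.4, -0.6, -0.4]
grip_width: 0.0206
grasp_force: 59.1
```

apply_moves:
  steps:
    - [[0, 0, 0.004], [0, 0, 0], 0]
    - [[0, 0, 0.004], [0, 0, 0], 0]
    - [[0, 0, 0.004], [0, 0, 0], 0]
    - [[0, 0, 0.004], [0, 0, 0], 0]
    - [[0, 0, 0], [0, 0, 0], 0]
    - [[0, 0, 0], [0, 0, 0], 0]
    - [[0, 0, 0], [0, 0, 0], 0]
    - [[0, 0, 0], [0, 0, 0], 0]

```text
clock: 11.02
eef_pos: [0.5196, -0.173, 0.1695]
tool_rot: [0.687, 0.727, -0.0, 0.0]
ft_force: [0.5, 0.9, -0.8]
grip_width: 0.0206
grasp_force: 59.1
```

apply_moves:
  steps:
    - [[0, 0, 0.004], [0, 0, 0], 0]
    - [[0, 0, 0.004], [0, 0, 0], 0]
    - [[0, 0, 0.004], [0, 0, 0], 0]
    - [[0, 0, 0.004], [0, 0, 0], 0]
    - [[0, 0, 0], [0, 0, 0], 0]
    - [[0, 0, 0], [0, 0, 0], 0]
    - [[0, 0, 0], [0, 0, 0], 0]
    - [[0, 0, 0], [0, 0, 0], 0]

```text
clock: 11.68
eef_pos: [0.5196, -0.173, 0.1663]
tool_rot: [0.687, 0.727, 0.0, 0.0]
ft_force: [0.3, -0.4, -1.0]
grip_width: 0.0208
grasp_force: 59.1
```

apply_moves:
  steps:
    - [[0, 0, 0.004], [0, 0, 0], 0]
    - [[0, 0, 0.004], [0, 0, 0], 0]
    - [[0, 0, 0.004], [0, 0, 0], 0]
    - [[0, 0, 0], [0, 0, 0], 0]
    - [[0, 0, 0], [0, 0, 0], 0]
    - [[0, 0, 0], [0, 0, 0], 0]
    - [[0, 0, 0], [0, 0, 0], 0]
    - [[0, 0, 0], [0, 0, 0], 0]

```text
clock: 12.35
eef_pos: [0.5196, -0.173, 0.1639]
tool_rot: [0.687, 0.727, 0.0, 0.0]
ft_force: [0.5, -0.3, 0.0]
grip_width: 0.0207
grasp_force: 59.1
```

apply_moves:
  steps:
    - [[0, 0, 0.004], [0, 0, 0], 0]
    - [[0, 0, 0.004], [0, 0, 0], 0]
    - [[0, 0, 0.004], [0, 0, 0], 0]
    - [[0, 0, 0], [0, 0, 0], 0]
    - [[0, 0, 0], [0, 0, 0], 0]
    - [[0, 0, 0], [0, 0, 0], 0]
    - [[0, 0, 0], [0, 0, 0], 0]
    - [[0, 0, 0], [0, 0, 0], 0]

```text
clock: 13.02
eef_pos: [0.5197, -0.173, 0.1617]
tool_rot: [0.687, 0.727, 0.0, 0.0]
ft_force: [-0.2, 0.1, 1.7]
grip_width: 0.0207
grasp_force: 59.3
```

apply_moves:
  steps:
    - [[0, 0, 0.004], [0, 0, 0], 0]
    - [[0, 0, 0.004], [0, 0, 0], 0]
    - [[0, 0, 0.004], [0, 0, 0], 0]
    - [[0, 0, 0], [0, 0, 0], 0]
    - [[0, 0, 0], [0, 0, 0], 0]
    - [[0, 0, 0], [0, 0, 0], 0]
    - [[0, 0, 0], [0, 0, 0], 0]
    - [[0, 0, 0], [0, 0, 0], 0]

```text
clock: 13.68
eef_pos: [0.5197, -0.173, 0.1592]
tool_rot: [0.687, 0.727, 0.0, 0.0]
ft_force: [-0.3, 0.2, 3.2]
grip_width: 0.0207
grasp_force: 59.3
```

apply_moves:
  steps:
    - [[0, 0, 0.004], [0, 0, 0], 0]
    - [[0, 0, 0.004], [0, 0, 0], 0]
    - [[0, 0, 0], [0, 0, 0], 0]
    - [[0, 0, 0], [0, 0, 0], 0]
    - [[0, 0, 0], [0, 0, 0], 0]
    - [[0, 0, 0], [0, 0, 0], 0]
    - [[0, 0, 0], [0, 0, 0], 0]
    - [[0, 0, 0], [0, 0, 0], 0]

```text
clock: 14.35
eef_pos: [0.5197, -0.173, 0.1576]
tool_rot: [0.687, 0.727, 0.0, 0.0]
ft_force: [-0.4, 1.4, 4.4]
grip_width: 0.0203
grasp_force: 59.4
```

Springy rise of about 0.6 N/mm from z≈0.1625, so hole A holds the reset button. I'll press on until it meets the stop.

apply_moves:
  steps:
    - [[0, 0, 0.004], [0, 0, 0], 0]
    - [[0, 0, 0.004], [0, 0, 0], 0]
    - [[0, 0, 0], [0, 0, 0], 0]
    - [[0, 0, 0], [0, 0, 0], 0]
    - [[0, 0, 0], [0, 0, 0], 0]
    - [[0, 0, 0], [0, 0, 0], 0]
    - [[0, 0, 0], [0, 0, 0], 0]
    - [[0, 0, 0], [0, 0, 0], 0]

```text
clock: 15.02
eef_pos: [0.5198, -0.1731, 0.1568]
tool_rot: [0.687, 0.727, 0.0, 0.001]
ft_force: [-1.4, 0.2, 7.7]
grip_width: 0.0204
grasp_force: 60.3
```

apply_moves:
  steps:
    - [[0, 0, 0.004], [0, 0, 0], 0]
    - [[0, 0, 0.004], [0, 0, 0], 0]
    - [[0, 0, 0], [0, 0, 0], 0]
    - [[0, 0, 0], [0, 0, 0], 0]
    - [[0, 0, 0], [0, 0, 0], 0]
    - [[0, 0, 0], [0, 0, 0], 0]
    - [[0, 0, 0], [0, 0, 0], 0]
    - [[0, 0, 0], [0, 0, 0], 0]

```text
clock: 15.68
eef_pos: [0.52, -0.1732, 0.1566]
tool_rot: [0.687, 0.727, 0.0, 0.001]
ft_force: [-2.0, 0.4, 15.1]
grip_width: 0.0204
grasp_force: 60.9
```

Hard stop: z stalls at 0.1566 while the force climbs to 15 N. I'll check that it holds and that the bystanders haven't moved.

apply_moves:
  steps:
    - [[0, 0, 0], [0, 0, 0], 0]
    - [[0, 0, 0], [0, 0, 0], 0]
    - [[0, 0, 0], [0, 0, 0], 0]
    - [[0, 0, 0], [0, 0, 0], 0]
    - [[0, 0, 0], [0, 0, 0], 0]
    - [[0, 0, 0], [0, 0, 0], 0]
    - [[0, 0, 0], [0, 0, 0], 0]
    - [[0, 0, 0], [0, 0, 0], 0]

```text
clock: 16.35
eef_pos: [0.52, -0.1732, 0.1566]
tool_rot: [0.687, 0.727, 0.0, 0.001]
ft_force: [-2.7, 1.8, 15.0]
grip_width: 0.0207
grasp_force: 60.9
```

```bash
python3 - <<'E'
from h import *
st();p,d=camera('side');cv2.imwrite('pics/c5.png',p[:,:,::-1])
E
```

```text
t 16.35 p [ 0.52   -0.1732  0.1566] j [-0.32  0.39 -0.03  1.15 -0.    1.19] F [-2.67  1.79 14.96] tq [ 0.231  0.755 -0.011] w 0.020742097703648207 g 60.900673270225525
[[-0.056  0.998  0.002]
 [ 0.998  0.056 -0.001]
 [-0.001  0.002 -1.   ]]
```

View pics/c5.png

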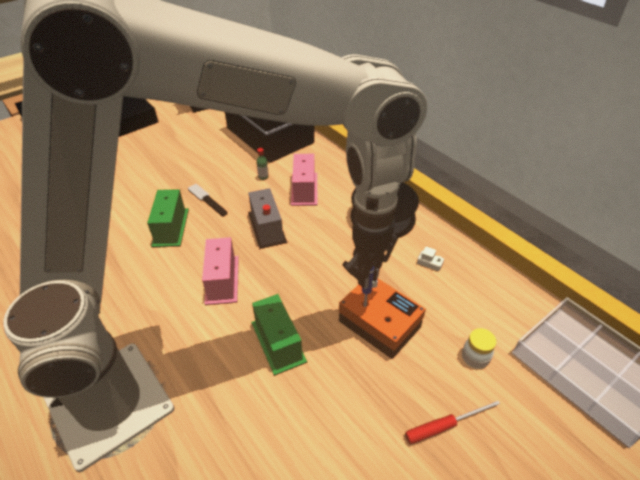

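The picture shows the stylus in hole A at (366,300). The deburrer is still in the stand at (266,209) and the other bystanders are unmoved. The cube is hidden behind the gripper, which stays well above it. The 15 N push is steady, so I'm handing in.

```bash
python3 -c "
from workcell import bot;print(bot.job_done())"
```

```text
the job is handed in; nothing more can be done
None
```

The job is handed in at about 16 s: the reset button was in hole A (the one nearer the cube), and the stylus, still gripped, is holding it against its stop with a steady 15 N. In the last picture the other things looked unmoved; the cube was hidden behind the gripper, whose fingertips stay about 50 mm above it.

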